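# Lock the utensil rail into its hinged tube clamp

## Robot

A 6-joint arm with a two-finger parallel gripper is mounted at the origin on a cart in front of the work surface, level with it; the furniture and walls round the work are solid. World frame = base frame: x ahead of the robot, y to its left, z up, the work surface at z = 0. Lengths are in m, angles in rad, forces in N, time in s.
With the tool pointing down it reaches from about 0.35 to 0.85 m from the base axis. Payload 8.1 kg.
Tool frame: the origin (TCP) lies at the centre of the arm's flange, where the gripper is bolted on; the fingertips stand 186 mm ahead of it and the grasp point (between the pads) lies 167 mm ahead of it; z points along the fingers, y is the line along which they close (so a half turn about z gives the same grasp; the last joint's range is limited). The gripper opens to 93 mm and grips with 3 to 60 N. Pads are 15 mm wide; open, the fingers measure 128 mm over their backs; the gripper's body (75 mm by 188 mm) begins 65 mm behind the grasp point.
Start: joints at [1.121, 0.13, 1.488, -0, 1.523, -0.085], TCP at [0.214, 0.561, 0.405] pointing down, gripper open.
Joint ranges: [-2.96, 2.96], [-0.89, 2.26], [0.02, 2.5], [-1.34, 4.48], [0, 2.73], [-2.66, 2.66]. Speed limits (rad/s): [2.39, 2.39, 2.79, 3.14, 3.14, 3.14].

## Interface

Orientations are given as a rotation vector (axis times angle).
In Python, from plant import robot gives the robot as it stands.
- The arm moves only by the tool apply_moves, never from a script. Its argument "series" is a list of rows, each a list of 2 entries, a list of its own where there are three numbers: the shift along the tool's x, y, z in mm, then the turn, a rotation vector about the tool's x, y, z in rad. A call has 1 to 12 rows; each row shifts and turns the commanded pose from where the row before left it, along the tool's axes as they then stand; what a row does not reach is not made up. A row lasts 1/12 s, in which the tool goes at most 41.7 mm and 7.16 degrees, less where a joint would pass 70% of its speed; a pose out of reach is approached as far as the arm can. A call is refused whole if a number of a shift passes 41.7 or a number of a turn 0.125, either way. A call with a gripper value outside its range is refused whole. "claw" is the opening, from 0 (shut) to 1 (fully open), set as the call begins (left out, the last holds). The fingers move at their own pace and stop on an object; "newtons" is the grip in N (left out, the last holds). Time passes only in rows, so rows that do not move let the fingers close. It gives the time, the measured TCP pose, the force, the opening and the grip force at its end, in the units of the state.
- robot.read_state(): the state, without advancing time (a new reading comes with each control period).
- robot.read_camera(name): name is "scene" or "top" or "wrist"; returns (picture, depth): 420x560x3 uint8, blue, green, red; 420x560 float32, m along the optical axis (not along the pixel's ray), 0 where there is no reading.
- robot.calibration(name): a dict with "fx", "fy", "cx", "cy" (pixels), "extrinsics" (4x4, takes a point from world to camera coordinates). Camera axes: x right, y down, z forward; pixel columns grow to the right and rows downward; lengths in m; the calibration is good to about 2 mm. A picture is of the moment at which its call begins: read the wrist's pose just before it. calibration takes no time and is no camera call; for the wrist camera it gives the pose at the moment of the call.
- robot.close_job(): hands the job in; it is judged then, once.
The state is a dict: "t": time; "q": joint angles; "dq": joint speeds; "joint_torque": joint torques, N m; "tool_pos": TCP position; "orientation": TCP orientation; "force": force on the tool from outside, world axes, zero at the start; "wrist_torque": the same for the moment, N m; "opening": finger opening in m; "gripper_force": force on a finger pad.
Only numpy, scipy, OpenCV 4.12 (cv2) and the standard library are available. Lean on these libraries where they do the work, as an engineer would, in place of code of your own. Each camera call takes 0.05 s, during which the arm holds its last target. There are 200 camera calls.

## Task

Clamp the steel utensil rail in its stand: swing the clamp's hinged half down over the tube until it lies firmly on it, then swing the bolt up into the slot of the ear and push it inward by feel until its cross nut is wedged firmly on the ear and stays tight when you let go. Press gently: never push on the hinged half or the bolt with more than 30 N. Leave the tube in its saddles and do not disturb the other things on the table.

Things in the scene. Friction and masses are not known exactly. Their poses are not given: they have to be found in the camera images.
- rail_stand: Fixed stand: wooden board 110 x 260 x 18 mm (x -55..55, y -55..205 mm) with two aluminium posts carrying the horizontal rail. Origin on the table under the tube axis at the clamp; z up, y along the tube to the plain saddle post 160 mm away, x across the tube, away from the robot. Clamp hinge on the +x side, swing bolt on the -x side. Tube axis 115 mm up. Yaw -0.1 to 0.35.
- hinge_axis (a point): Middle of the hinge pin of the clamp's hinged half (parallel to the tube), 30 mm to +x of the tube axis, at its height. Axes as the stand's. When the half stands open at 1.57 its arch bulges 25 mm to +x of this axis, and it reaches 90 mm up.
- bolt_pivot (a point): Middle of the pivot pin of the swing bolt (parallel to the tube), 38 mm to -x of the tube axis and 58 mm below it. Axes as the stand's. The bolt's shank is 8 mm thick; its cross nut, a steel bar 16 mm thick and 44 mm long parallel to the tube, sits about 75 mm from here. The nut is screwed up or down by up to 2 mm, differently each time and not told.
- tube_seat (a point): Where the tube axis must lie at the clamp: 115 mm over the stand's origin. Axes as the stand's.
- cap (a joint): Hinged half, an arched shell 36 mm wide, outer radius 25 mm: angle in rad. About 0 lying on the tube with its rubber liner, 1.57 standing straight up over the hinge, more leaning away to +x; starts 1.45 to 1.85. The hinge is stiff: it stays wherever it is left (2 to 3 N at the ear turn it), so bring it all the way down and press on the ear until it resists with 8 to 12 N.
- cap_ear (a point): Point on the upper face of the hinged half's forked ear, in the middle of its 12 mm wide slot: 72 mm from the hinge axis and 9 mm above the tube axis when shut. Prongs lie 6 to 18 mm either side, run 17 mm on to the open end and rise towards the tube by 0.38 rad; behind the slot they meet the arch. Axes turn with the half and equal the stand's when it is shut.
- bolt (a joint): Swing bolt angle in rad: 0 upright, positive leaning out to -x; starts 0.5 to 0.75. Stays where it is left; 1 to 2 N at the knob turn it. With the half down the shank enters the slot and the nut climbs the prongs and wedges, self-locking, anywhere from 0.25 to -0.05: only the resistance tells. 12 to 17 N on the knob makes it tight; 6 N must remain between nut and ear after letting go.
- bolt_knob (a point): Centre of the bolt's knob, an upright black cylinder 20 mm in diameter and 22 mm tall on the bolt's axis, 105 mm from the pivot. Its own z points along the bolt.
- rail: Loose steel tube, 32 mm in diameter and 300 mm long, lying in the clamp's lower half and in the plain saddle. Origin at its middle; its y axis lies along the tube.
- tin: Food tin, 57 mm wide and 72 mm tall, at the back; leave alone. Origin under its centre.
- spice_jar: Spice jar with a dark cap, 41 mm wide and 105 mm tall, at the back; leave alone. Origin under its centre.
- tea_glass: Square glass with tea sachets, 87 x 83 x 97 mm, at the back; leave alone. Origin under its centre.
- mug: Green and white mug, 78 x 116 x 101 mm, at the left; leave alone. Origin under its centre.
- lemon: Lemon, 78 x 55 x 56 mm, near the front edge; leave alone. Origin under its centre.
- garlic: Garlic bulb, 60 x 57 x 58 mm, near the front edge; leave alone. Origin under its centre.
- teaspoon: Steel teaspoon, 132 x 26 x 9 mm, lying near the front edge; leave alone. Origin under its centre.

How it is judged:
On the way:
1. the hinged half is swung down and pressed onto the tube while the bolt still leans out (value of joint cap below 0.04 rad and value of joint bolt above 0.35 rad), for 0.2 s.
At the end, for the whole second after the job is handed in: The hinged half lies on the tube (joint below 0.04 rad), the bolt stands in the slot (below 0.3 rad from upright) at rest with its nut pressing on the ear with more than 6 N, and the tube still lies in both saddles (within 6 mm and 0.04 rad) (value of joint cap below 0.04 rad and value of joint bolt below 0.3 rad and velocity of joint bolt between -0.03 and 0.03 rad/s and contact force between bolt and cap above 6 N and x of rail in the frame of tube_seat between -0.006 and 0.006 m and z of rail in the frame of tube_seat between -0.006 and 0.006 m and angle between the y axis of rail and the y axis of rail_stand, either way round below 0.04 rad); the robot touches nothing.
It fails at once if the hinged half is pushed with more than 35 N (contact force between any of the fingers, the arm and cap above 35 N).
It fails at once if the bolt is pushed with more than 35 N (contact force between any of the fingers, the arm and bolt above 35 N).
It fails at once if a bystander is moved more than 30 mm (distance of any of tin, spice_jar, tea_glass, mug, lemon, garlic, teaspoon from where it was at the start of the episode above 0.03 m).
It also fails if it takes over 53 s, if anything falls off the work surface, if the arm or the gripper's body presses on something with over 40 N, if the wrist force passes 120 N, or if a joint passes its speed limit or range.

## Working session

There is one attempt and no reset: what is moved stays moved. The work goes in short steps, Python scripts to look and compute and a tool call to move; the robot and the scene stay as the last step left them, time stands still between calls to the robot, and variables do not carry over. Pictures are saved under pics/ and viewed, at most 10 in all, crops included, and the job is handed in when it is done.

Besides the shell and the picture viewer there is one more tool, called after "Emit:" by a JSON object that holds its "api" and its "payload". apply_moves: Moves the arm, as the interface text tells. Its arguments: {"type":"object","properties":{"series":{"type":"array"},"claw":{"type":"number"},"newtons":{"type":"number"}},"required":["series"]}

```bash
mkdir -p pics
cat > h.py <<'E'
import numpy as np, cv2
from scipy.spatial.transform import Rotation as R
from plant import robot
def world(name,depth,cal):
    v,u=np.mgrid[0:420,0:560]
    P=np.stack([(u-cal['cx'])/cal['fx']*depth,(v-cal['cy'])/cal['fy']*depth,depth],-1)
    T=np.linalg.inv(cal['extrinsics'])
    return P@T[:3,:3].T+T[:3,3]
E
python3 - <<'E'
from h import *
s=robot.read_state();print({k:np.round(v,3) for k,v in s.items()})
for n in ['scene','top']:
    im,d=robot.read_camera(n);c=robot.calibration(n)
    cv2.imwrite(f'pics/{n}0.png',im);np.savez(f'{n}0.npz',im=im,d=d,**c)
    print(n,c)
E
```

```text
{'t': np.float64(0.0), 'q': array([ 1.121,  0.131,  1.489, -0.   ,  1.523, -0.085]), 'dq': array([ 0.001,  0.002,  0.001,  0.   , -0.002,  0.   ]), 'joint_torque': array([-0.0000e+00, -5.5983e+01, -4.9177e+01,  7.7000e-02,  3.5000e-02,
       -0.0000e+00]), 'tool_pos': array([0.214, 0.56 , 0.404]), 'orientation': array([-5.700e-01, -3.089e+00,  3.000e-03]), 'force': array([ 0.392,  0.12 , -0.096]), 'wrist_torque': array([-0.038, -0.051,  0.059]), 'gripper_force': np.float64(0.0), 'opening': np.float64(0.093)}
scene {'fx': 468.9348233411311, 'fy': 468.9348233411311, 'cx': 275.7500389113, 'cy': 211.22489935082663, 'extrinsics': array([[ 0.58348396, -0.81209523,  0.00691377, -0.22679523],
       [-0.66967747, -0.48593911, -0.56160062,  0.46693263],
       [ 0.45943286,  0.32305496, -0.82737956,  0.98261022],
       [ 0.        ,  0.        ,  0.        ,  1.        ]])}
top {'fx': 423.89643371769233, 'fy': 423.89643371769233, 'cx': 282.4371262449828, 'cy': 210.02872340976432, 'extrinsics': array([[ 0.02882346, -0.99957047,  0.00529914,  0.10269074],
       [-0.99555603, -0.02918236, -0.08953537,  0.5276902 ],
       [ 0.08965155, -0.00269488, -0.99596955,  0.97773587],
       [ 0.        ,  0.        ,  0.        ,  1.        ]])}
```

View pics/scene0.png

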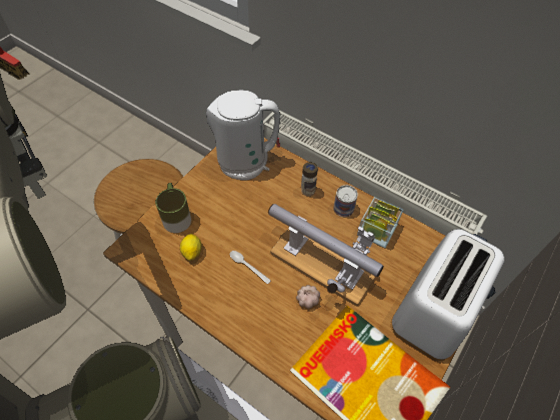

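View pics/top0.png

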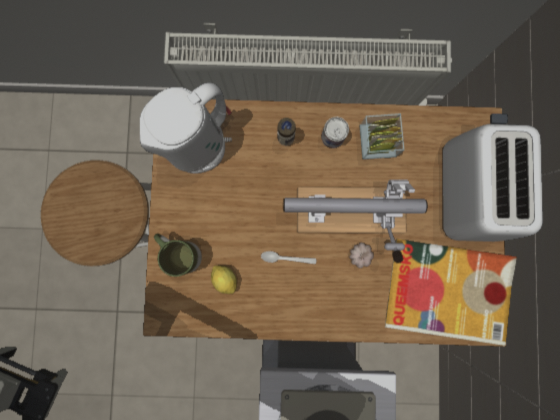

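The scene image shows the stand with its tube and clamp at the right end (scene about 350,265; top about 393,205). The bolt knob is at top (398,255), leaning over the magazine and near the garlic.

Run:
```python
from h import *
D={n:np.load(n+'0.npz') for n in ['top','scene']}
W=world('top',D['top']['d'],D['top']);im=D['top']['im']
m=np.zeros((420,560),bool);m[190:225,275:435]=1
t=m&(W[...,2]>.118)&(W[...,2]<.14)
p=W[t];
vx=cv2.fitLine(p[:,:2].astype(np.float32),cv2.DIST_HUBER,0,.01,.01).ravel();print('tube',vx,len(p),'ztop',np.percentile(p[:,2],98))
d=vx[:2]*np.sign(vx[1]);s=p[:,:2]@d;print('ends',np.percentile(s,[.3,99.7]),'yaw',np.arctan2(-d[0],d[1]))
n=np.array([d[1],-d[0]]);a=p[:,:2]@n;print('across',np.percentile(a,[1,50,99]))
b=np.zeros_like(m);b[180:240,290:415]=1
b&=(W[...,2]>.01)&(W[...,2]<.024);q=W[b][:,:2]
print('board along',np.percentile(q@d,[.5,99.5]),'across',np.percentile(q@n,[.5,99.5]))
c=np.zeros_like(m);c[170:270,375:420]=1
for lo,hi in [(.14,.16),(.16,.18),(.18,.2),(.2,.23)]:
    k=c&(W[...,2]>lo)&(W[...,2]<hi)
    if k.any(): r=W[k];print(lo,k.sum(),np.median(r@np.r_[n,0]),np.median(r@np.r_[d,0]),(r@np.r_[n,0]).min(),(r@np.r_[n,0]).max())
k=c&(im.max(-1)<45)&(W[...,2]>.06);r=W[k]
print('knob',k.sum(),np.median(r,0),r.min(0),r.max(0))
I=np.hstack([cv2.resize(im[170:275,355:430],None,fx=5.,fy=5.),cv2.resize(D['scene']['im'][215:320,315:400],None,fx=5,fy=5)])
cv2.imwrite('pics/crop.png',cv2.resize(I,(800,525)))
for nme in ['tin','x']:pass
```

```text
tube [ 0.02940119 -0.9995677   0.5303129  -0.03717817] 2080 ztop 0.1318606311443361
ends [-0.20267968  0.10185279] yaw 0.029405432
across [0.51436637 0.52871188 0.55750124]
board along [-0.18866205  0.06775621] across [0.47373949 0.58401094]
0.14 105 0.42386087233807307 -0.1341038876547 0.4114827382434674 0.5797184717351194
0.16 108 0.5667806022625534 -0.13761606778538688 0.5546232043858909 0.575278978515275
0.18 83 0.5557044518911985 -0.14316376308976078 0.5472690585441551 0.563965641016432
0.2 17 0.5507658663590785 -0.12796357304665076 0.5469230022462309 0.5530898601672537
knob 71 [ 0.42558424 -0.12046243  0.1427649 ] [ 0.41529756 -0.12888199  0.13162667] [ 0.43586348 -0.11383668  0.14889235]
```

View pics/crop.png

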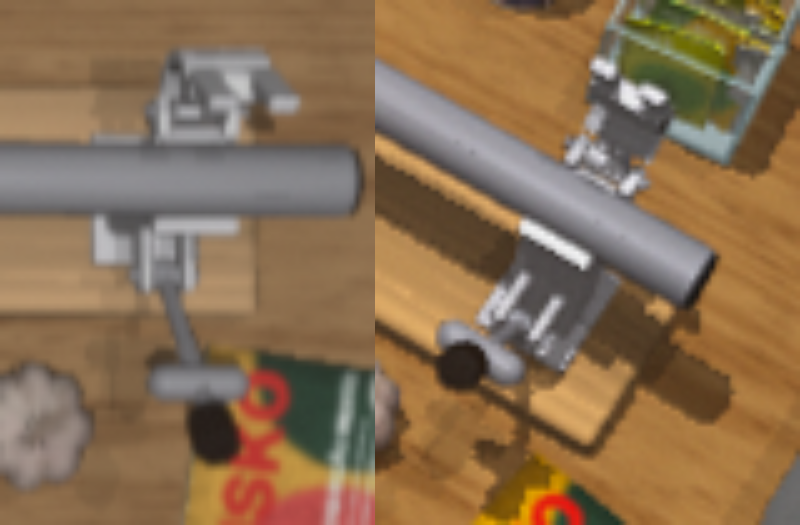

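The crop shows the cap nearly upright at about 1.48 rad, with its fork on the far side. The bolt leans about 0.7 rad toward the robot with its black knob, in line with the clamp. The stand's origin is about (0.533, -0.118) with yaw 0.03. I'll align the tool and approach the far side of the cap with the fingers closed.

Emit:
{"api": "apply_moves", "payload": {"series": [[[0,0,-11],[0,0,-0.0985]],[[0,0,-11],[0,0,-0.0985]],[[0,0,-11],[0,0,-0.0985]],[[0,0,-11],[0,0,-0.0985]],[[-18,-34,0],[0,0,0]],[[-18,-34,0],[0,0,0]],[[-18,-34,0],[0,0,0]],[[-18,-34,0],[0,0,0]],[[-18,-34,0],[0,0,0]],[[-18,-34,0],[0,0,0]],[[-18,-34,0],[0,0,0]],[[-18,-34,0],[0,0,0]]], "claw": 0, "newtons": 20}}

```text
t: 1.1
tool_pos: [0.3662, 0.2911, 0.4484]
orientation: [0.046, -3.141, 0.0]
force: [1.0, 0.8, 0.2]
opening: 0.0176
gripper_force: 0.0
```

Emit:
{"api": "apply_moves", "payload": {"series": [[[-18,-34,0],[0,0,0]],[[-18,-34,0],[0,0,0]],[[-18,-34,0],[0,0,0]],[[-18,-34,0],[0,0,0]],[[-18,-34,0],[0,0,0]],[[-18,-34,0],[0,0,0]],[[-18,-34,0],[0,0,0]],[[-18,-34,0],[0,0,0]],[[-18,-34,0],[0,0,0]],[[-18,-34,0],[0,0,0]],[[-18,-34,0],[0,0,0]],[[0,0,0],[0,0,0]]]}}

```text
t: 2.1
tool_pos: [0.5764, -0.0807, 0.4468]
orientation: [0.039, -3.139, 0.003]
force: [0.6, 0.6, 0.1]
opening: 0.0004
gripper_force: 0.0
```

```bash
cat >> h.py <<'E'
d=np.array([-.0294,.9996,0]);n=np.array([.9996,.0294,0])
def st():
    s=robot.read_state();M=R.from_rotvec(s['orientation']).as_matrix();p=s['tool_pos']
    print('t',round(s['t'],2),'X',round((p@n-.529)*1e3,1),'Y',round((p@d+.134)*1e3,1),'tipz',round(p[2]*1e3-186,1),'F',np.round(s['force'],2),'open',s['opening']);return M,p
E
python3 - <<'E'
from h import *
M,p=st();print(np.round(M,3))
E
```

```text
t 2.1 X 44.8 Y 36.4 tipz 260.8 F [0.58 0.59 0.13] open 0.0003686489206404645
[[-1.    -0.025 -0.002]
 [-0.025  1.    -0.002]
 [ 0.002 -0.002 -1.   ]]
```

Emit:
{"api": "apply_moves", "payload": {"series": [[[-8,-18,0],[0,0,0]],[[-9,-18,0],[0,0,0]],[[0,0,20],[0,0,0]],[[0,0,20],[0,0,0]],[[0,0,20],[0,0,0]],[[0,0,18],[0,0,0]],[[0,0,0],[0,0,0]]]}}

```text
t: 2.68
tool_pos: [0.5914, -0.1102, 0.3654]
orientation: [0.046, -3.134, -0.004]
force: [-0.6, 0.3, -0.5]
opening: 0.0001
gripper_force: 0.0
```

Run:
```python
from h import *
M,p=st()
a=robot.read_camera('scene')[0][195:300,310:400];b=robot.read_camera('wrist')[0]
cv2.imwrite('pics/w1.png',np.hstack([cv2.resize(a,(360,420)),b[:, 60:500]]))
```

```text
t 2.68 X 58.9 Y 6.5 tipz 179.4 F [-0.64  0.31 -0.54] open 0.00010971705332318528
```

View pics/w1.png

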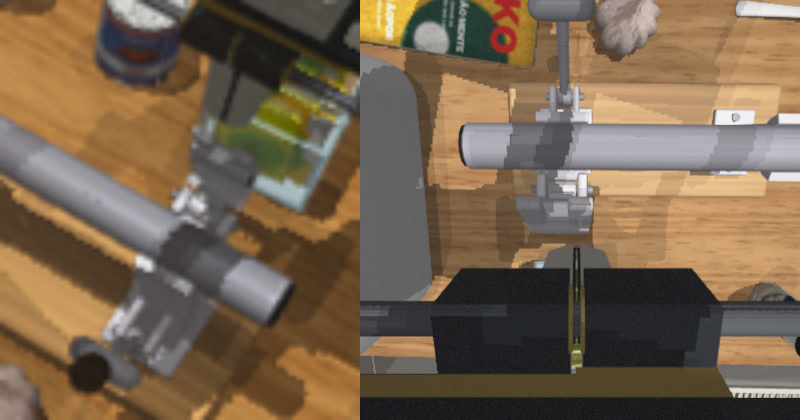

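The wrist view shows the closed fingers at column 576, beyond the open cap (about column 555), so I need to shift 6 mm toward -Y. Then I'll sweep the cap along an arc.

Emit:
{"api": "apply_moves", "payload": {"series": [[[6,-3,0],[0,0,0]],[[6,-3,0],[0,0,0]],[[6,0,0],[0,0,0]],[[5,0,0],[0,0,0]],[[5,0,0],[0,0,0]],[[5,0,0],[0,0,0]],[[5,0,0],[0,0,0]],[[5,0,1.5],[0,0,0]],[[5,0,1.5],[0,0,0]],[[5,0,1.5],[0,0,0]],[[0,0,0],[0,0,0]]]}}

```text
t: 3.7
tool_pos: [0.539, -0.1182, 0.3656]
orientation: [0.046, -3.14, -0.001]
force: [-0.7, 0.5, 0.7]
opening: 0.0005
gripper_force: 0.3
```

Run:
```python
from h import *
st()
```

```text
t 3.7 X 6.3 Y 0.0 tipz 179.6 F [-0.67  0.47  0.71] open 0.0005154358754012602
```

Emit:
{"api": "apply_moves", "payload": {"series": [[[5,0,3],[0,0,0]],[[5,0,4],[0,0,0]],[[5,0,5],[0,0,0]],[[4,0,5],[0,0,0]],[[4,0,5],[0,0,0]],[[0,0,0],[0,0,0]]]}}

```text
t: 4.2
tool_pos: [0.5158, -0.1189, 0.3423]
orientation: [0.045, -3.139, -0.001]
force: [0.2, 0.8, -0.1]
opening: 0.0004
gripper_force: 0.0
```

Run:
```python
from h import *
st()
a=robot.read_camera('scene')[0][195:300,310:400];b=robot.read_camera('wrist')[0]
cv2.imwrite('pics/w2.png',np.hstack([cv2.resize(a,(360,420)),b[:, 60:500]]))
```

```text
t 4.2 X -16.9 Y 0.0 tipz 156.3 F [ 0.23  0.83 -0.12] open 0.0003990716381831288
```

View pics/w2.png

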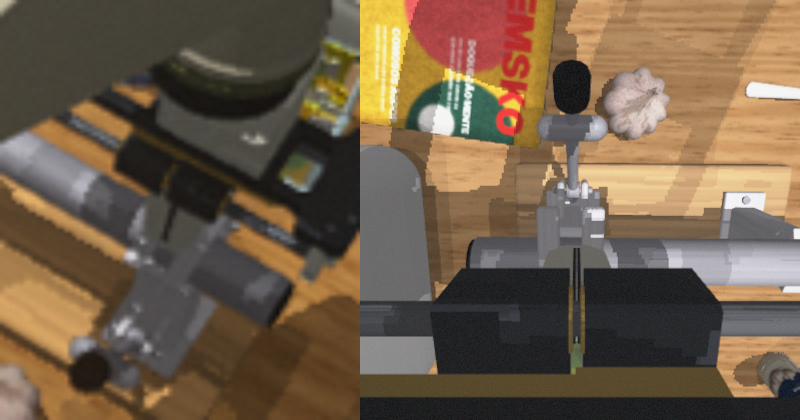

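The fingers have moved over the tube and the grey cap shows just ahead of them (wrist about 585,220; scene crop about 210,240). I'll continue the arc down.

Emit:
{"api": "apply_moves", "payload": {"series": [[[5,0,4],[0,0,0]],[[5,0,4],[0,0,0]],[[5,0,4],[0,0,0]],[[5,0,4],[0,0,0]],[[4,0,3],[0,0,0]],[[3,0,3],[0,0,0]],[[0,0,0],[0,0,0]]]}}

```text
t: 4.88
tool_pos: [0.4892, -0.1196, 0.3213]
orientation: [0.046, -3.14, -0.001]
force: [0.5, 0.5, 0.8]
opening: 0.0005
gripper_force: 0.1
```

Run:
```python
from h import *
st()
a=robot.read_camera('scene')[0][195:300,310:400];b=robot.read_camera('wrist')[0]
cv2.imwrite('pics/w3.png',np.hstack([cv2.resize(a,(360,420)),b[:, 60:500]]))
```

```text
t 4.88 X -43.6 Y 0.0 tipz 135.3 F [0.5  0.51 0.77] open 0.000506235401511999
```

View pics/w3.png

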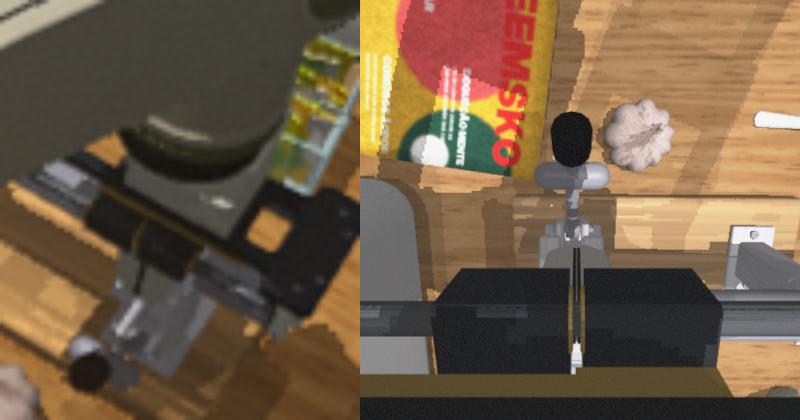

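The cap is hidden under the fingertips. I'll press down by feel.

Emit:
{"api": "apply_moves", "payload": {"series": [[[0,0,1.5],[0,0,0]],[[0,0,1.5],[0,0,0]],[[0,0,1.5],[0,0,0]],[[0,0,1],[0,0,0]],[[0,0,0],[0,0,0]]]}}

```text
t: 5.4
tool_pos: [0.4899, -0.1197, 0.3163]
orientation: [0.046, -3.141, -0.0]
force: [-0.3, 0.3, 0.2]
opening: 0.0004
gripper_force: 0.6
```

Emit:
{"api": "apply_moves", "payload": {"series": [[[0,0,1],[0,0,0]],[[0,0,0],[0,0,0]]]}}

```text
t: 5.57
tool_pos: [0.49, -0.1197, 0.3156]
orientation: [0.046, -3.141, -0.0]
force: [-2.3, -0.2, 1.4]
opening: 0.0009
gripper_force: 0.7
```

Emit:
{"api": "apply_moves", "payload": {"series": [[[0,0,1],[0,0,0]],[[0,0,0],[0,0,0]]]}}

```text
t: 5.73
tool_pos: [0.49, -0.1197, 0.3146]
orientation: [0.046, -3.141, -0.0]
force: [-1.1, -0.2, 2.1]
opening: 0.0005
gripper_force: 0.7
```

Emit:
{"api": "apply_moves", "payload": {"series": [[[0,0,1],[0,0,0]],[[0,0,0],[0,0,0]]]}}

```text
t: 5.9
tool_pos: [0.49, -0.1197, 0.3136]
orientation: [0.046, -3.141, -0.0]
force: [-2.0, -0.8, 0.9]
opening: 0.0002
gripper_force: 0.8
```

Emit:
{"api": "apply_moves", "payload": {"series": [[[0,0,1],[0,0,0]],[[0,0,0],[0,0,0]]]}}

```text
t: 6.07
tool_pos: [0.49, -0.1197, 0.3127]
orientation: [0.046, -3.141, 0.0]
force: [-3.9, -0.0, 2.7]
opening: 0.0008
gripper_force: 1.6
```

Emit:
{"api": "apply_moves", "payload": {"series": [[[0,0,1],[0,0,0]],[[0,0,0],[0,0,0]]]}}

```text
t: 6.23
tool_pos: [0.4901, -0.1197, 0.3122]
orientation: [-0.046, 3.141, -0.0]
force: [-3.8, 1.0, 5.4]
opening: 0.0002
gripper_force: 3.6
```

Emit:
{"api": "apply_moves", "payload": {"series": [[[0,0,0.7],[0,0,0]],[[0,0,0],[0,0,0]]]}}

```text
t: 6.4
tool_pos: [0.4901, -0.1197, 0.3119]
orientation: [-0.046, 3.141, -0.0]
force: [-5.7, 1.1, 10.1]
opening: 0.0003
gripper_force: 5.2
```

Emit:
{"api": "apply_moves", "payload": {"series": [[[0,0,0.5],[0,0,0]],[[0,0,0],[0,0,0]],[[0,0,0],[0,0,0]]]}}

```text
t: 6.65
tool_pos: [0.4901, -0.1198, 0.3117]
orientation: [-0.046, 3.141, -0.0]
force: [-6.6, 1.4, 11.1]
opening: 0.0006
gripper_force: 6.3
```

Firm at 11 N. I'll hold briefly, lift off and go over the knob to its outer side.

Emit:
{"api": "apply_moves", "payload": {"series": [[[0,0,0],[0,0,0]],[[0,0,0],[0,0,0]],[[0,0,-8],[0,0,0]],[[0,0,-20],[0,0,0]],[[0,0,-25],[0,0,0]],[[0,0,-20],[0,0,0]],[[22,0,0],[0,0,0]],[[30,0,0],[0,0,0]],[[30,0,0],[0,0,0]],[[25,0,0],[0,0,0]],[[0,0,0],[0,0,0]]]}}

```text
t: 7.57
tool_pos: [0.3805, -0.1227, 0.3836]
orientation: [0.045, -3.141, 0.001]
force: [-0.2, 0.3, 0.8]
opening: 0.0006
gripper_force: 0.0
```

Run:
```python
from h import *
st()
im,dd=robot.read_camera('top');W=world('top',dd,robot.calibration('top'))
a=robot.read_camera('scene')[0][195:300,310:400];
cv2.imwrite('pics/w4.png',np.hstack([cv2.resize(a,(360,420)),cv2.resize(im[165:270,355:455],(400,420))]))
c=np.zeros((420,560),bool);c[170:270,375:420]=1
k=c&(im.max(-1)<45)&(W[...,2]>.06)&(W[...,2]<.17);r=W[k]
if k.any(): print('knob',k.sum(),(np.median(r,0)@n-.529),(r@n-.529).min(),(r@n-.529).max(),np.median(r@d)+.134,r[:,2].min(),r[:,2].max())
```

```text
t 7.57 X -152.3 Y 0.2 tipz 197.6 F [-0.18  0.25  0.75] open 0.0006483252737761075
knob 87 -0.1070907173059904 -0.11754949401684717 -0.09696637493158078 0.00034086298433336215 0.12936627723114524 0.1494560694887015
```

View pics/w4.png

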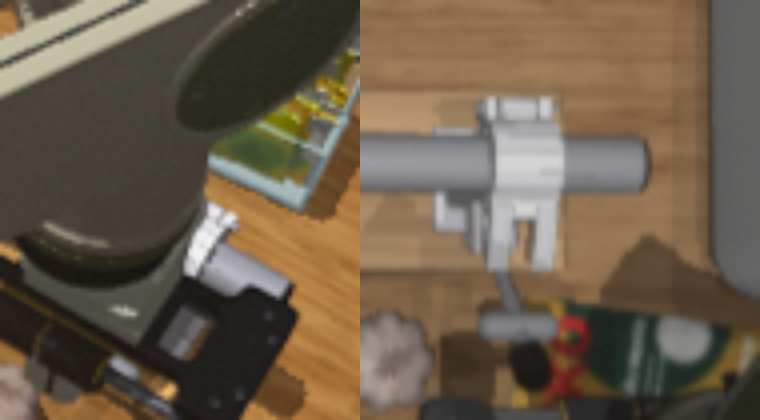

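The top view shows the cap shut over the tube with its slot open (about 525,240). The bolt still leans out, with the knob's outer face at X = -0.118 m and z = 0.137 m. I'll descend and push inward.

Emit:
{"api": "apply_moves", "payload": {"series": [[[0,0,20],[0,0,0]],[[0,0,20],[0,0,0]],[[0,0,16],[0,0,0]],[[0,0,8],[0,0,0]],[[-7,0,0],[0,0,0]],[[-7,0,0],[0,0,0]],[[-5,0,0],[0,0,0]],[[-5,0,0],[0,0,0]],[[-5,0,-1],[0,0,0]],[[-5,0,-1],[0,0,0]],[[0,0,0],[0,0,0]]]}}

```text
t: 8.58
tool_pos: [0.4185, -0.1221, 0.3231]
orientation: [-0.046, 3.139, -0.002]
force: [-1.3, 0.4, 1.3]
opening: 0.0001
gripper_force: 0.3
```

Emit:
{"api": "apply_moves", "payload": {"series": [[[-4,0,-1],[0,0,0]],[[-4,0,-1],[0,0,0]],[[-4,0,-1],[0,0,0]],[[-3,0,-1],[0,0,0]],[[0,0,0],[0,0,0]]]}}

```text
t: 9.0
tool_pos: [0.4328, -0.1214, 0.3259]
orientation: [-0.046, 3.14, -0.0]
force: [-0.0, 0.2, 0.6]
opening: 0.0004
gripper_force: 0.2
```

Run:
```python
from h import *
st()
```

```text
t 9.0 X -100.0 Y -0.0 tipz 139.9 F [-0.01  0.25  0.63] open 0.0004264196705435407
```

Emit:
{"api": "apply_moves", "payload": {"series": [[[-3,0,-1],[0,0,0]],[[-3,0,-1],[0,0,0]],[[-2,0,-1],[0,0,0]],[[0,0,0],[0,0,0]]]}}

```text
t: 9.33
tool_pos: [0.4405, -0.1211, 0.3287]
orientation: [-0.046, 3.141, -0.0]
force: [-0.5, -0.8, -0.0]
opening: 0.0006
gripper_force: 0.3
```

Emit:
{"api": "apply_moves", "payload": {"series": [[[-2,0,-0.5],[0,0,0]],[[-2,0,-0.5],[0,0,0]],[[0,0,0],[0,0,0]]]}}

```text
t: 9.58
tool_pos: [0.4444, -0.121, 0.3297]
orientation: [-0.046, 3.141, -0.0]
force: [-1.3, -0.7, 1.3]
opening: 0.0003
gripper_force: 0.4
```

Emit:
{"api": "apply_moves", "payload": {"series": [[[-1.5,0,-0.5],[0,0,0]],[[-1.5,0,0],[0,0,0]],[[0,0,0],[0,0,0]]]}}

```text
t: 9.83
tool_pos: [0.4473, -0.121, 0.3301]
orientation: [-0.046, 3.141, -0.0]
force: [-0.7, -0.3, 0.1]
opening: 0.0005
gripper_force: 0.4
```

Emit:
{"api": "apply_moves", "payload": {"series": [[[-1.5,0,0],[0,0,0]],[[-1.5,0,0],[0,0,0]],[[0,0,0],[0,0,0]]]}}

```text
t: 10.08
tool_pos: [0.4503, -0.1209, 0.33]
orientation: [-0.046, 3.141, 0.0]
force: [-0.7, 0.3, 0.8]
opening: 0.0005
gripper_force: 0.4
```

Emit:
{"api": "apply_moves", "payload": {"series": [[[-1,0,0],[0,0,0]],[[-1,0,0],[0,0,0]],[[0,0,0],[0,0,0]]]}}

```text
t: 10.33
tool_pos: [0.4522, -0.1208, 0.3301]
orientation: [-0.046, 3.141, -0.0]
force: [-0.3, 0.1, 0.6]
opening: 0.0005
gripper_force: 0.5
```

Emit:
{"api": "apply_moves", "payload": {"series": [[[-1,0,0],[0,0,0]],[[-1,0,0],[0,0,0]],[[0,0,0],[0,0,0]]]}}

```text
t: 10.58
tool_pos: [0.4542, -0.1208, 0.3301]
orientation: [-0.046, 3.141, -0.0]
force: [-1.3, -0.4, 1.3]
opening: 0.0005
gripper_force: 0.5
```

Emit:
{"api": "apply_moves", "payload": {"series": [[[-1,0,0],[0,0,0]],[[-1,0,0],[0,0,0]],[[0,0,0],[0,0,0]]]}}

```text
t: 10.83
tool_pos: [0.4562, -0.1207, 0.33]
orientation: [-0.046, 3.141, 0.0]
force: [-1.0, 0.2, 0.6]
opening: 0.0005
gripper_force: 0.5
```

Emit:
{"api": "apply_moves", "payload": {"series": [[[-1,0,0],[0,0,0]],[[-1,0,0],[0,0,0]],[[0,0,0],[0,0,0]]]}}

```text
t: 11.08
tool_pos: [0.4582, -0.1206, 0.3301]
orientation: [-0.046, 3.141, -0.0]
force: [-0.4, 0.4, 0.2]
opening: 0.0004
gripper_force: 0.5
```

Emit:
{"api": "apply_moves", "payload": {"series": [[[-1,0,0],[0,0,0]],[[-1,0,0],[0,0,0]],[[0,0,0],[0,0,0]]]}}

```text
t: 11.33
tool_pos: [0.46, -0.1206, 0.3301]
orientation: [0.046, -3.141, 0.0]
force: [-2.9, -0.1, 2.3]
opening: 0.0005
gripper_force: 1.6
```

Emit:
{"api": "apply_moves", "payload": {"series": [[[-1,0,0],[0,0,0]],[[-1,0,0],[0,0,0]],[[0,0,0],[0,0,0]]]}}

```text
t: 11.58
tool_pos: [0.4618, -0.1206, 0.3301]
orientation: [0.046, -3.14, 0.0]
force: [-5.7, -0.8, 4.6]
opening: 0.0003
gripper_force: 2.9
```

Emit:
{"api": "apply_moves", "payload": {"series": [[[-1,0,0],[0,0,0]],[[-1,0,0],[0,0,0]],[[0,0,0],[0,0,0]]]}}

```text
t: 11.83
tool_pos: [0.4636, -0.1206, 0.3301]
orientation: [0.046, -3.139, 0.0]
force: [-8.6, -0.3, 5.8]
opening: 0.0007
gripper_force: 4.0
```

Emit:
{"api": "apply_moves", "payload": {"series": [[[-1,0,0],[0,0,0]],[[-1,0,0],[0,0,0]],[[0,0,0],[0,0,0]]]}}

```text
t: 12.08
tool_pos: [0.4653, -0.1206, 0.3302]
orientation: [0.045, -3.138, 0.001]
force: [-12.3, -0.8, 9.1]
opening: 0.0003
gripper_force: 6.0
```

Emit:
{"api": "apply_moves", "payload": {"series": [[[-1,0,0],[0,0,0]],[[-1,0,0],[0,0,0]],[[0,0,0],[0,0,0]]]}}

```text
t: 12.33
tool_pos: [0.467, -0.1206, 0.3303]
orientation: [0.045, -3.137, 0.001]
force: [-16.3, -1.2, 11.6]
opening: 0.0005
gripper_force: 7.7
```

Emit:
{"api": "apply_moves", "payload": {"series": [[[-0.6,0,0],[0,0,0]],[[0,0,0],[0,0,0]],[[0,0,0],[0,0,0]]]}}

```text
t: 12.58
tool_pos: [0.4674, -0.1207, 0.3303]
orientation: [0.045, -3.136, 0.001]
force: [-16.6, -2.1, 11.9]
opening: 0.0003
gripper_force: 8.9
```

Emit:
{"api": "apply_moves", "payload": {"series": [[[3,0,0],[0,0,0]],[[4,0,0],[0,0,0]],[[6,0,0],[0,0,0]],[[10,0,0],[0,0,0]],[[15,0,0],[0,0,0]],[[20,0,-5],[0,0,0]],[[20,0,-20],[0,0,0]],[[20,0,-20],[0,0,0]],[[0,0,0],[0,0,0]]]}}

```text
t: 13.33
tool_pos: [0.3694, -0.1234, 0.3788]
orientation: [-0.045, 3.137, -0.004]
force: [1.0, -1.3, 0.6]
opening: 0.0004
gripper_force: 0.0
```

Run:
```python
from h import *
st()
im,dd=robot.read_camera('top');W=world('top',dd,robot.calibration('top'))
a=robot.read_camera('scene')[0][195:300,310:400];b=robot.read_camera('wrist')[0]
cv2.imwrite('pics/w5.png',np.hstack([b[:,60:460],cv2.resize(im[165:270,355:455],(400,420))]))
c=np.zeros((420,560),bool);c[170:270,375:420]=1
k=c&(im.max(-1)<45)&(W[...,2]>.13)&(W[...,2]<.19);r=W[k]
if k.any(): print('knob',k.sum(),(np.median(r,0)@n-.529),(r@n-.529).min(),(r@n-.529).max(),np.median(r@d)+.134,r[:,2].min(),r[:,2].max())
```

```text
t 13.33 X -163.4 Y -0.3 tipz 192.8 F [ 1.02 -1.27  0.62] open 0.0004301631570371427
knob 23 -0.04682616541042445 -0.05484982730236404 -0.04202051347382779 0.003672255593638929 0.1580296117042661 0.17248633697599602
```

View pics/w5.png

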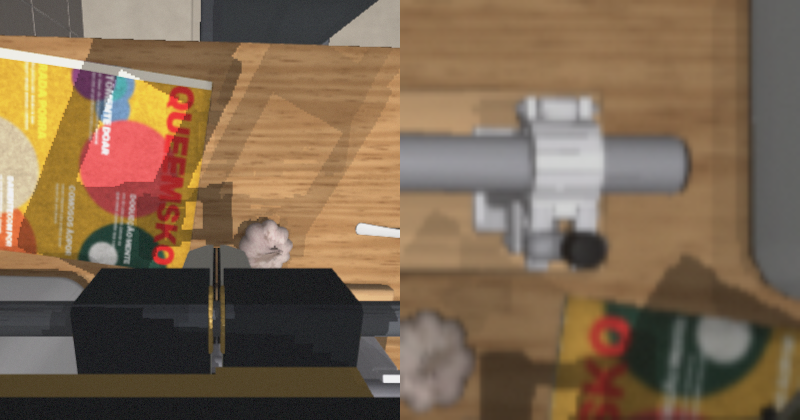

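The top view shows the bolt standing in the slot (knob about 583,250, at roughly 0.09 rad) and the cap shut. It stayed put after release. I'll press once more, slightly higher on the knob, to confirm it's tight.

Emit:
{"api": "apply_moves", "payload": {"series": [[[-20,0,10],[0,0,0]],[[-20,0,15],[0,0,0]],[[-20,0,15],[0,0,0]],[[-15,0,0],[0,0,0]],[[-8,0,0],[0,0,0]],[[-4,0,0],[0,0,0]],[[-3,0,0],[0,0,0]],[[-2,0,0],[0,0,0]],[[0,0,0],[0,0,0]]]}}

```text
t: 14.23
tool_pos: [0.4627, -0.1205, 0.3353]
orientation: [-0.046, 3.141, -0.0]
force: [0.9, -0.8, 0.4]
opening: 0.0006
gripper_force: 0.0
```

Run:
```python
from h import *
st()
```

```text
t 14.23 X -70.0 Y -0.1 tipz 149.3 F [ 0.85 -0.8   0.38] open 0.0006165099223926167
```

Emit:
{"api": "apply_moves", "payload": {"series": [[[-1.5,0,-2],[0,0,0]],[[-1.5,0,-2],[0,0,0]],[[-1,0,0],[0,0,0]],[[0,0,0],[0,0,0]]]}}

```text
t: 14.57
tool_pos: [0.466, -0.1205, 0.3394]
orientation: [0.045, -3.139, 0.0]
force: [-7.2, 0.1, 3.6]
opening: 0.0004
gripper_force: 3.3
```

Emit:
{"api": "apply_moves", "payload": {"series": [[[-1,0,0],[0,0,0]],[[-1,0,0],[0,0,0]],[[0,0,0],[0,0,0]]]}}

```text
t: 14.82
tool_pos: [0.4672, -0.1205, 0.3394]
orientation: [0.045, -3.136, 0.0]
force: [-14.5, -0.3, 9.4]
opening: 0.0004
gripper_force: 7.5
```

Emit:
{"api": "apply_moves", "payload": {"series": [[[-0.7,0,0],[0,0,0]],[[-0.7,0,0],[0,0,0]],[[0,0,0],[0,0,0]]]}}

```text
t: 15.07
tool_pos: [0.4686, -0.1205, 0.3396]
orientation: [0.045, -3.136, 0.0]
force: [-16.0, 0.5, 11.4]
opening: 0.0005
gripper_force: 8.0
```

It resisted until about 15 N, so it is wedged. One last nudge, then release and retreat.

Emit:
{"api": "apply_moves", "payload": {"series": [[[-0.5,0,0],[0,0,0]],[[0,0,0],[0,0,0]]]}}

```text
t: 15.23
tool_pos: [0.469, -0.1205, 0.3396]
orientation: [0.045, -3.136, 0.0]
force: [-18.0, 0.5, 14.0]
opening: 0.0006
gripper_force: 8.6
```

Emit:
{"api": "apply_moves", "payload": {"series": [[[3,0,0],[0,0,0]],[[4,0,0],[0,0,0]],[[6,0,0],[0,0,0]],[[10,0,0],[0,0,0]],[[15,0,0],[0,0,0]],[[20,0,-5],[0,0,0]],[[20,0,-20],[0,0,0]],[[10,0,-20],[0,0,0]],[[0,0,0],[0,0,0]],[[0,0,0],[0,0,0]],[[0,0,0],[0,0,0]]]}}

```text
t: 16.15
tool_pos: [0.3826, -0.1228, 0.3837]
orientation: [-0.046, 3.141, -0.0]
force: [-0.3, 0.7, -0.4]
opening: 0.0006
gripper_force: 0.0
```

Run:
```python
from h import *
st()
im,dd=robot.read_camera('top');W=world('top',dd,robot.calibration('top'))
c=np.zeros((420,560),bool);c[170:270,375:420]=1
k=c&(im.max(-1)<45)&(W[...,2]>.13)&(W[...,2]<.19);r=W[k]
print('knob',k.sum(),(r@n-.529).min(),np.median(r@n-.529),(r@n-.529).max(),r[:,2].max())
t=np.zeros_like(c);t[190:225,275:360]=1;t&=(W[...,2]>.118)&(W[...,2]<.14);r=W[t];print('tube',np.median(r@n)-.529,np.percentile(r[:,2],98))
print(robot.close_job())
```

```text
t 16.15 X -150.2 Y -0.0 tipz 197.7 F [-0.29  0.66 -0.36] open 0.0005703676555455132
knob 34 -0.05282807396305861 -0.04872365815638863 -0.039986549099830127 0.1734748782339247
tube -0.000169582405898705 0.1314422041559404
the job is handed in; nothing more can be done
None
```

I handed the job in at about 16 s: the cap was pressed onto the tube with 11 N, the bolt stayed wedged in the slot after a final push of about 23 N (18 N of it inward), and the tube hadn't moved; the nut's remaining force on the ear was not measured, and no verdict came back.

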